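# Return reagent bottles to their colour-coded spill trays

## Task

The weighing is done: put each of the four reagent bottles back into the spill tray of the same colour as its cap, standing upright and flat on the tray floor. Keep the bottles upright, set them down rather than dropping them, and leave the beaker and the tube rack where they are.

Things in the scene. Friction and masses are not known exactly. Their poses are not given: they have to be found in the camera images.
- red_bottle: Loose amber glass reagent bottle with a red cap: an upright straight-sided cylinder 48 mm in diameter, 72 mm tall with its cap, the cap (top 18 mm) as wide as the body; white label with a red stripe. About 0.1 to 0.3 kg. Origin at the centre of its underside, z up its axis; it starts standing on the bench.
- red_tray: Round red plastic spill tray fixed to the bench: outer diameter 82 mm, inner 72 mm, floor 4 mm thick, rim top 12 mm above the bench. Origin at the centre of its underside (bench level), z up. Does not move.
- blue_bottle: Loose white plastic reagent bottle with a blue cap: an upright straight-sided cylinder 46 mm in diameter, 94 mm tall with its cap, the cap (top 18 mm) as wide as the body; white label with a blue stripe. About 0.1 to 0.3 kg. Origin at the centre of its underside, z up its axis; it starts standing on the bench.
- blue_tray: Round blue plastic spill tray fixed to the bench: outer diameter 82 mm, inner 72 mm, floor 4 mm thick, rim top 12 mm above the bench. Origin at the centre of its underside (bench level), z up. Does not move.
- green_bottle: Loose amber glass reagent bottle with a green cap: an upright straight-sided cylinder 50 mm in diameter, 80 mm tall with its cap, the cap (top 18 mm) as wide as the body; white label with a green stripe. About 0.1 to 0.3 kg. Origin at the centre of its underside, z up its axis; it starts standing on the bench.
- green_tray: Round green plastic spill tray fixed to the bench: outer diameter 82 mm, inner 72 mm, floor 4 mm thick, rim top 12 mm above the bench. Origin at the centre of its underside (bench level), z up. Does not move.
- yellow_bottle: Loose white plastic reagent bottle with a yellow cap: an upright straight-sided cylinder 44 mm in diameter, 86 mm tall with its cap, the cap (top 18 mm) as wide as the body; white label with a yellow stripe. About 0.1 to 0.3 kg. Origin at the centre of its underside, z up its axis; it starts standing on the bench.
- yellow_tray: Round yellow plastic spill tray fixed to the bench: outer diameter 82 mm, inner 72 mm, floor 4 mm thick, rim top 12 mm above the bench. Origin at the centre of its underside (bench level), z up. Does not move.
- beaker: Loose empty glass beaker, 64 mm across the mouth, 85 mm tall, at the robot's left of the work; not part of the job. Origin at the centre of its underside.
- rack: Loose blue rack, 60 by 100 mm, holding six tubes with pink caps, 70 mm tall, at the robot's right of the work; not part of the job. Origin at the centre of its underside, its 100 mm side along y.

How it is judged:
By the outcome, as a careful person would: the job done as asked, in the order asked, and still so for the second after the job is handed in, with the robot touching nothing.
It also fails if it takes over 112 s, if anything falls off the work surface, if the arm or the gripper's body presses on something with over 40 N, if the wrist force passes 120 N, or if a joint passes its speed limit or range.

## Robot

A 7-joint arm with a two-finger parallel gripper is mounted at the origin on the work surface. World frame = base frame: x ahead of the robot, y to its left, z up, the work surface at z = 0. Lengths are in m, angles in degrees, forces in N, time in s.
With the tool pointing down it reaches from about 0.425 to 0.875 m from the base axis. Payload 4.7 kg.
Tool frame: the origin (TCP) lies between the finger pads; the fingertips stand env.tip_reach ahead of it and the grasp point (between the pads) lies 2 mm behind it (env.tip_reach is the distance from the TCP to the fingertips, in m); z points along the fingers, y is the line along which they close (so a half turn about z gives the same grasp; the last joint's range is limited). The gripper opens to 87 mm and grips with 3 to 60 N. Pads are 19 mm wide; open, the fingers measure 117 mm over their backs; the gripper's body (75 mm by 190 mm) begins 51 mm behind the grasp point.
Start: joints at [65.896, 18.392, -4.016, 83.108, 1.295, 78.541, -3.26], TCP at [0.274, -0.59, 0.24] pointing down, gripper open.
Joint ranges: [-163.93, 163.93], [-17.29, 119.83], [-79.2, 71.16], [3.27, 140.29], [-89.18, 269.18], [5.43, 117.66], [-154.24, 154.24]. Speed limits (degrees/s): [147.25, 147.25, 180, 180, 180, 180, 180].

## Interface

Orientations are given as [roll, pitch, yaw] about the fixed x, y, z axes, in that order (R = Rz(yaw) Ry(pitch) Rx(roll)).
In Python, from cell import env, camrig, workorder, get_obs gives the robot as it stands (env), with the cameras (camrig), the job (workorder) and the readings as plain functions.
- The arm moves only by the shell command python3 steer.py 'ROWS' [FORCE]. ROWS is a JSON list of rows, 1 to 8 of them, each of 5 numbers: dx, dy, dz in normalised numbers (1 is 600 mm), then a turn about the tool's z in parts of the range, where 1.0 means pi rad, then the finger opening in m; each row is the pose to reach, as a shift and turn from the pose commanded when the command began, along the tool's axes at that moment; what a row does not reach only later rows make up. A row lasts 1/12 s, in which the tool goes at most 0.0417 m and 7.16 degrees, less where a joint would pass 70% of its speed; a pose out of reach is approached as far as the arm can. The fingers move at their own pace and stop on an object; FORCE is the grip in N (left out, the last holds). Time passes only in rows, so rows that do not move let the fingers close. It prints the time, the measured TCP pose, the force, the opening and the grip force at its end. A shift or turn number past 1, either way, is cut back to 1. Input that does not fit is refused with a message, and nothing moves.
- get_obs(): the state, without advancing time (a new reading comes with each control period).
- camrig.read_camera(name): name is "scene" or "top" or "wrist"; returns a dict with "color" (480x640x3 uint8, blue, green, red), "fx", "fy", "cx", "cy" (pixels), "world_from_camera" (4x4, takes a point from camera to world coordinates). Camera axes: x right, y down, z forward; pixel columns grow to the right and rows downward; lengths in m; the calibration is good to about 2 mm. A picture is of the moment at which its call begins. There is no depth.
- workorder.sign_off(): hands the job in; it is judged then, once.
The state is a dict: "time_s": time; "qpos": joint angles; "joint_velocities": joint speeds; "effort": joint torques, N m; "tool_pos": TCP position; "tool_rot": TCP orientation; "force": force on the tool from outside, world axes, zero at the start; "wrist_torque": the same for the moment, N m; "grip_width": finger opening in m; "grasp_force": force on a finger pad.
Only numpy, scipy, OpenCV 4.12 (cv2) and the standard library are available. Lean on these libraries where they do the work, as an engineer would, in place of code of your own. Each camera call takes 0.05 s, during which the arm holds its last target. There are 200 camera calls.

## Working session

There is one attempt and no reset: what is moved stays moved. The work goes in short steps, Python scripts to look and compute and a shell command to move; the robot and the scene stay as the last step left them, time stands still between calls to the robot, and variables do not carry over. Pictures are saved under pics/ and viewed, at most 14 in all, crops included, and the job is handed in when it is done.

```bash
ls; mkdir -p pics
python3 - <<'E'
from cell import env, camrig, workorder, get_obs
import cv2
print(env.tip_reach); print(get_obs())
for n in("scene","top"):
    c=camrig.read_camera(n); cv2.imwrite(f"pics/{n}0.png",c["color"]); print(n,c["fx"],c["cx"],c["cy"],c["world_from_camera"].round(3).tolist())
E
```

```text
cell.py
pics
steer.py
0.017
{'time_s': 0.0, 'qpos': array([65.89591571, 18.43786907, -4.01661096, 83.17723603,  1.2937762 ,
       78.54027546, -3.25893962]), 'joint_velocities': array([-0.05260343, -0.02952314,  0.0546516 ,  0.01316875, -0.01669295,
        0.01639015,  0.0187122 ]), 'effort': array([ 1.89363236e-04, -4.91285062e+01, -4.03685672e-01, -3.12524343e+01,
       -6.38834853e-02,  4.35897731e-02,  1.43640841e-04]), 'tool_pos': array([ 0.27354179, -0.58904655,  0.23845467]), 'tool_rot': array([-1.79889802e+02,  4.33273999e-03,  2.49157302e+01]), 'force': array([ 0.53754259, -0.04328409,  0.27392148]), 'wrist_torque': array([-0.03321765,  0.00668566,  0.03767652]), 'grasp_force': 0.0, 'grip_width': 0.08704422766934923}
scene 492.7641498627784 325.67471081968796 232.75039389953704 [[-0.503, 0.744, -0.439, 0.938], [0.864, 0.427, -0.266, 0.222], [-0.01, -0.513, -0.858, 0.81], [0.0, 0.0, 0.0, 1.0]]
top 445.2754107747267 323.141484572456 238.45106747253712 [[0.014, -0.987, 0.161, 0.378], [-1.0, -0.016, -0.009, -0.004], [0.012, -0.16, -0.987, 0.973], [0.0, 0.0, 0.0, 1.0]]
```

View pics/scene0.png

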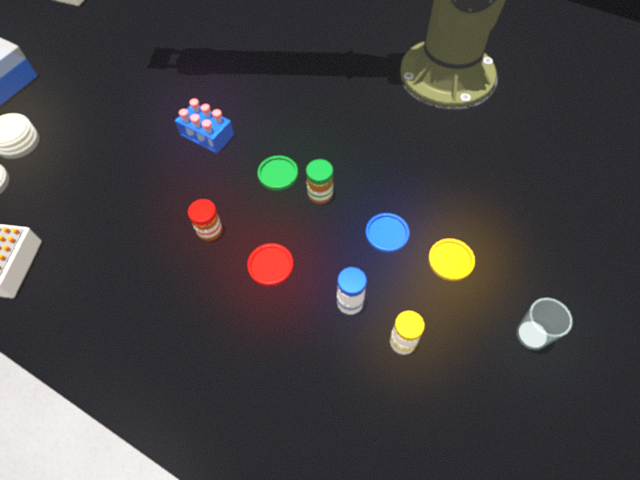

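View pics/top0.png

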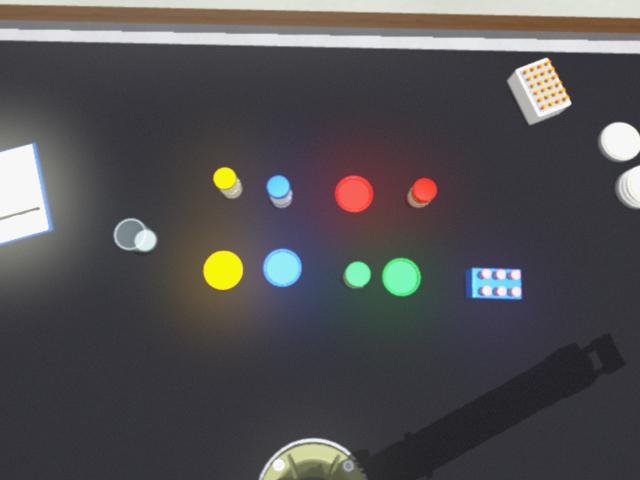

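The scene view shows four bottles and four trays. In the top view the caps are at yellow (225,178), blue (279,186), red (424,190) and green (357,275). The trays there are at yellow (223,270), blue (282,268), red (354,194) and green (401,277). A cap or tray silhouette is centrally symmetric, so its centroid is the image of the body's centre. I'll triangulate those centroids across the two views.

```bash
cat > h.py <<'E'
from cell import env, camrig, workorder, get_obs
import cv2, numpy as np
HUE={"red":((172,180),(0,8)),"yellow":((22,36),),"green":((55,85),),"blue":((96,116),)}
def blobs(img,col,smin=110,vmin=90,amin=150):
    h=cv2.cvtColor(img,cv2.COLOR_BGR2HSV); m=np.zeros(h.shape[:2],np.uint8)
    for a,b in HUE[col]: m|=cv2.inRange(h,(a,smin,vmin),(b,255,255))
    m=cv2.morphologyEx(m,cv2.MORPH_OPEN,np.ones((3,3)))
    out=[]
    for c in cv2.findContours(m,cv2.RETR_EXTERNAL,cv2.CHAIN_APPROX_NONE)[0]:
        hull=cv2.convexHull(c); M=cv2.moments(hull)
        if M["m00"]>amin: out.append((M["m10"]/M["m00"],M["m01"]/M["m00"],M["m00"],*cv2.boundingRect(c)))
    return out,m
def ray(c,u,v):
    T=c["world_from_camera"]; d=T[:3,:3]@[(u-c["cx"])/c["fx"],(v-c["cy"])/c["fy"],1]
    return T[:3,3],d/np.linalg.norm(d)
def tri(rays):
    A=[np.eye(3)-np.outer(d,d) for o,d in rays]
    p=np.linalg.solve(sum(A),sum(a@o for a,(o,d) in zip(A,rays)))
    return p,[np.linalg.norm(a@(p-o)) for a,(o,d) in zip(A,rays)]
def onz(c,u,v,z):
    o,d=ray(c,u,v); return o+d*(z-o[2])/d[2]
E
python3 - <<'E'
from h import *
S={n:camrig.read_camera(n) for n in("scene","top")}
for col in HUE:
    B={n:blobs(S[n]["color"],col)[0] for n in S}
    for n in B: print(col,n,[tuple(int(x) for x in b) for b in B[n]])
    for a in B["scene"]:
        for b in B["top"]:
            p,r=tri([ray(S["scene"],*a[:2]),ray(S["top"],*b[:2])])
            if max(r)<.006 and -.02<p[2]<.12: print("  ",[int(x) for x in a[:2]],p.round(4),np.round(r,4))
ms=[sum(blobs(S[n]["color"],c)[1]//2*1 for c in HUE) for n in S]
cv2.imwrite("pics/m.png",cv2.resize(np.hstack([ms[0][120:380,160:500],ms[1][140:320,180:520].copy() if 0 else cv2.copyMakeBorder(ms[1][140:320,180:520],0,80,0,0,0)]),None,fx=1.17,fy=1.17))
E
```

```text
red scene [(270, 264, 1743, 246, 242, 49, 46), (201, 211, 635, 187, 198, 30, 28)]
red top [(424, 189, 502, 411, 177, 27, 26), (355, 192, 1360, 334, 174, 44, 40)]
   [270, 264] [ 0.6386 -0.0812  0.0104] [0.0019 0.0019]
   [201, 211] [ 0.6325 -0.2226  0.071 ] [0.0004 0.0004]
yellow scene [(409, 324, 654, 395, 311, 30, 29), (451, 259, 1495, 429, 238, 46, 43)]
yellow top [(222, 269, 1228, 203, 251, 40, 39), (224, 177, 399, 213, 167, 23, 23)]
   [409, 324] [0.6458 0.1929 0.0858] [0.0008 0.0008]
   [451, 259] [0.4628 0.2026 0.0114] [0.0009 0.0009]
green scene [(318, 170, 538, 305, 159, 28, 25), (277, 172, 1121, 257, 155, 41, 35)]
green top [(357, 273, 497, 346, 261, 25, 26), (400, 276, 1207, 381, 258, 40, 39)]
   [318, 170] [ 0.4535 -0.0832  0.0792] [0.0002 0.0002]
   [277, 172] [ 0.4536 -0.1828  0.012 ] [0.0009 0.0009]
blue scene [(351, 280, 672, 337, 266, 30, 30), (386, 231, 1437, 365, 212, 45, 41), (205, 130, 1462, 175, 117, 59, 36), (15, 79, 837, 0, 60, 37, 44)]
blue top [(495, 294, 339, 476, 288, 47, 12), (509, 282, 197, 498, 278, 24, 12), (472, 280, 440, 465, 267, 19, 32), (282, 267, 1219, 263, 248, 40, 40), (277, 185, 389, 266, 175, 24, 23)]
   [351, 280] [0.6288 0.0822 0.0974] [0.0008 0.0008]
   [386, 231] [0.4702 0.0742 0.0116] [0.0006 0.0006]
   [205, 130] [ 0.4194 -0.3983 -0.0155] [0.0012 0.0012]
```

View pics/m.png

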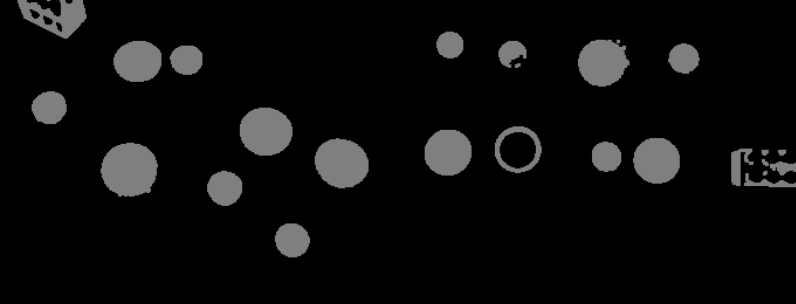

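The masks are mostly cap tops and tray rims. Triangulated heights are 71, 86, 79 and 97 mm for the caps and about 11 mm for the trays, with ray gaps of 2 mm or less, which matches the text. The red tray mask picks up glow, and the blue cap mask is ragged in the top view. I'll refine both and square the tool at the same time.

The manual's scale: shifts go in shares of 600 mm and turns go in shares of pi rad. Converting my numbers, 24.9 degrees / 180 = 0.1383.

```bash
python3 steer.py '[[0, 0, 0, 0.0389, 0.087], [0, 0, 0, 0.0778, 0.087], [0, 0, 0, 0.1167, 0.087], [0, 0, 0, 0.1383, 0.087], [0, 0, 0, 0.1383, 0.087]]'
python3 - <<'E'
from h import *
S={n:camrig.read_camera(n) for n in("scene","top")}
for col,s,v in(("red",110,150),("red",150,130),("blue",60,90),("blue",80,120),("blue",60,150)):
    B={n:[b for b in blobs(S[n]["color"],col,s,v)[0]] for n in S}
    for a in B["scene"]:
        for b in B["top"]:
            p,r=tri([ray(S["scene"],*a[:2]),ray(S["top"],*b[:2])])
            if max(r)<.005 and -.0<p[2]<.12: print(col,s,v,p.round(4),np.round(r,4),a[5:],b[5:])
E
```

```text
time_s: 0.62
tool_pos: [0.2737, -0.5894, 0.2393]
tool_rot: [-180.0, 0.0, -0.1]
force: [0.6, -0.4, 0.9]
grip_width: 0.087
grasp_force: 0.0
red 110 150 [ 0.6372 -0.0797  0.0124] [0.0008 0.0008] (46, 43) (38, 38)
red 110 150 [ 0.6323 -0.2228  0.0695] [0.0005 0.0005] (28, 27) (25, 25)
red 150 130 [ 0.6373 -0.0797  0.0122] [0.0006 0.0006] (47, 43) (39, 38)
red 150 130 [ 0.6326 -0.2228  0.0701] [0.0004 0.0004] (30, 27) (25, 24)
blue 60 90 [0.6277 0.0815 0.0933] [0.0007 0.0007] (30, 31) (24, 24)
blue 80 120 [0.6277 0.0815 0.094 ] [0.0007 0.0007] (30, 30) (24, 24)
blue 80 120 [0.4702 0.0745 0.0119] [0.0006 0.0006] (45, 41) (41, 40)
blue 60 150 [0.6276 0.0814 0.0926] [0.0006 0.0006] (30, 31) (24, 24)
blue 60 150 [0.4703 0.0749 0.0127] [0.0008 0.0008] (45, 39) (40, 39)
```

Refined values: red tray (.637,-.080), z .012; red cap (.6325,-.2228), z .070; blue cap (.6277,.0815), z .094. All are consistent with the stated sizes. Red goes first.

To row units: -0.183 m / 0.6 = -0.305, 0.18 m / 0.6 = 0.3.

```bash
python3 steer.py '[[0.05, -0.05, 0, 0, 0.087], [0.0917, -0.0933, 0, 0, 0.087], [0.1333, -0.1367, 0, 0, 0.087], [0.175, -0.1783, 0, 0, 0.087], [0.2167, -0.22, 0, 0, 0.087], [0.2583, -0.2633, 0, 0, 0.087], [0.3, -0.305, 0, 0, 0.087]]' | tail -5
python3 steer.py '[[0.0417, -0.0433, 0, 0, 0.087], [0.0833, -0.0867, 0, 0, 0.087], [0.125, -0.1283, 0, 0, 0.087], [0.1667, -0.1717, 0, 0, 0.087], [0.2083, -0.2133, 0, 0, 0.087], [0.25, -0.2567, 0, 0, 0.087], [0.2983, -0.3058, 0, 0, 0.087], [0.2983, -0.3058, 0, 0, 0.087]]'
cat > see.py <<'E'
import sys
from h import *
c=camrig.read_camera("wrist"); o=get_obs(); print(o["tool_pos"].round(4))
if len(sys.argv)>2: cv2.imwrite("pics/"+sys.argv[2],c["color"])
E
python3 see.py x w1.png
```

```text
tool_pos: [0.4547, -0.405, 0.2397]
tool_rot: [180.0, -0.0, 0.1]
force: [0.1, 0.2, 0.5]
grip_width: 0.0869
grasp_force: 0.0
time_s: 1.97
tool_pos: [0.6381, -0.212, 0.239]
tool_rot: [-179.6, -0.2, 0.8]
force: [-0.5, 1.9, 0.5]
grip_width: 0.0868
grasp_force: 0.0
[ 0.6357 -0.2161  0.239 ]
```

View pics/w1.png

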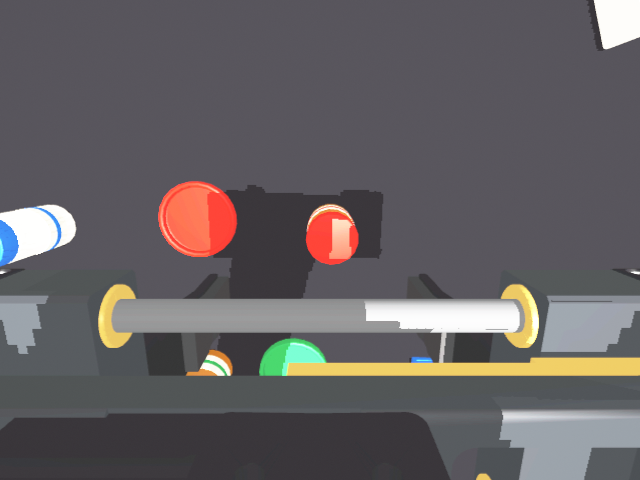

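The wrist view shows the red cap at (333,237) and the red tray at (198,219), with the bottle clear of the open fingers. The arm is still settling from an overshoot, so I'll let it settle and check the cap with a wrist ray.

```bash
python3 steer.py '[[0, 0, 0, 0, 0.087], [0, 0, 0, 0, 0.087], [0, 0, 0, 0, 0.087]]' | head -3
python3 - <<'E'
from h import *
c=camrig.read_camera("wrist"); print(get_obs()["tool_pos"].round(4))
for b in blobs(c["color"],"red",150,130)[0]: print([int(x) for x in b], onz(c,*b[:2],.07).round(4),onz(c,*b[:2],.012).round(4))
E
```

```text
time_s: 2.27
tool_pos: [0.6317, -0.2251, 0.2396]
tool_rot: [179.9, 0.0, -0.1]
[ 0.6318 -0.225   0.2397]
[313, 229, 1915, 290, 204, 48, 53] [ 0.6337 -0.2205  0.07  ] [ 0.6217 -0.2197  0.012 ]
[183, 213, 4465, 144, 177, 79, 76] [ 0.6483 -0.1041  0.07  ] [ 0.6391 -0.0818  0.012 ]
```

All three views agree on the red bottle within about 2 mm. Descending to grip.

To row units: 0.1935 m / 0.6 = 0.3225, -0.002 m / 0.6 = -0.0033.

```bash
python3 steer.py '[[0.0017, -0.0033, 0.0583, 0, 0.087], [0.0017, -0.0033, 0.1167, 0, 0.087], [0.0017, -0.0033, 0.175, 0, 0.087], [0.0017, -0.0033, 0.2333, 0, 0.087], [0.0017, -0.0033, 0.2833, 0, 0.087], [0.0017, -0.0033, 0.3117, 0, 0.087], [0.0017, -0.0033, 0.3225, 0, 0.087], [0.0017, -0.0033, 0.3225, 0, 0.087]]' 20
python3 steer.py '[[0, 0, 0, 0, 0.087], [0, 0, 0, 0, 0.06], [0, 0, 0, 0, 0.05], [0, 0, 0, 0, 0.04], [0, 0, 0, 0, 0.04], [0, 0, 0, 0, 0.04], [0, 0, 0, 0, 0.04], [0, 0, 0, 0, 0.04]]' 20
```

```text
time_s: 2.98
tool_pos: [0.6319, -0.2218, 0.0442]
tool_rot: [-180.0, 0.2, -0.1]
force: [0.4, 0.3, 0.7]
grip_width: 0.0869
grasp_force: 0.0
time_s: 3.65
tool_pos: [0.6338, -0.2214, 0.0463]
tool_rot: [180.0, -0.0, 0.0]
force: [0.2, -1.5, 1.7]
grip_width: 0.0484
grasp_force: 0.7
```

To row units: -0.141 m / 0.6 = -0.235, 0.004 m / 0.6 = 0.0067.

```bash
python3 steer.py '[[0, 0, 0, 0, 0.04], [0, 0, 0, 0, 0.04], [0, 0, 0, 0, 0.04]]' 20 | tail -2
python3 steer.py '[[0, 0, -0.0167, 0, 0.04], [0, 0, -0.0417, 0, 0.04], [0, 0, -0.0667, 0, 0.04], [0, 0, -0.0667, 0, 0.04]]'
python3 steer.py '[[0.0017, -0.0167, 0, 0, 0.04], [0.0033, -0.0583, 0, 0, 0.04], [0.005, -0.1, 0, 0, 0.04], [0.0067, -0.1417, 0, 0, 0.04], [0.0067, -0.1833, 0, 0, 0.04], [0.0067, -0.2167, 0, 0, 0.04], [0.0067, -0.235, 0, 0, 0.04], [0.0067, -0.235, 0, 0, 0.04]]'
python3 steer.py '[[0, 0, 0, 0, 0.04], [0, 0, 0, 0, 0.04], [0, 0, 0, 0, 0.04]]'
python3 see.py x w2.png
```

```text
grip_width: 0.0474
grasp_force: 20.0
time_s: 4.23
tool_pos: [0.6358, -0.221, 0.0896]
tool_rot: [179.9, -0.3, 0.0]
force: [0.9, 0.7, -0.1]
grip_width: 0.0476
grasp_force: 20.0
time_s: 4.9
tool_pos: [0.637, -0.0748, 0.0851]
tool_rot: [-179.8, 0.1, 0.4]
force: [0.0, 0.1, -1.8]
grip_width: 0.0476
grasp_force: 20.0
time_s: 5.15
tool_pos: [0.6374, -0.0826, 0.0857]
tool_rot: [179.9, 0.0, -0.2]
force: [0.1, -0.7, -1.2]
grip_width: 0.0475
grasp_force: 20.0
[ 0.6375 -0.0823  0.0858]
```

View pics/w2.png

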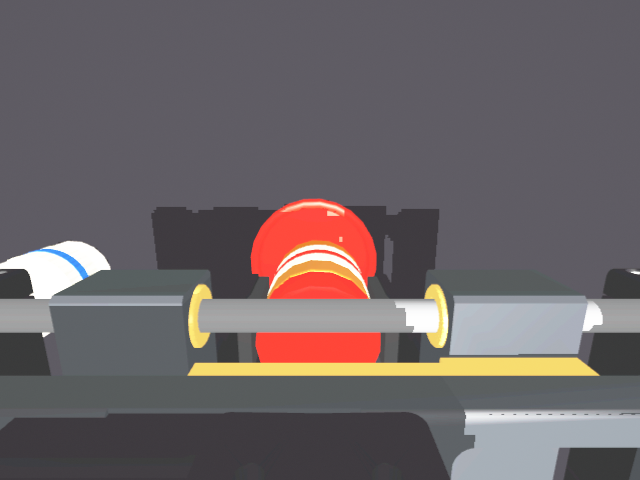

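The bottle hangs upright at about column 319, and the tray's centre is at about column 313, so it is lined up. Lowering to the floor (TCP about .0503).

To row units: 0.035 m / 0.6 = 0.0583, 0.034 m / 0.6 = 0.0567.

```bash
python3 steer.py '[[0, 0, 0.0167, 0, 0.04], [0, 0, 0.0333, 0, 0.04], [0, 0, 0.0467, 0, 0.04], [0, 0, 0.0533, 0, 0.04], [0, 0, 0.055, 0, 0.04], [0, 0, 0.0567, 0, 0.04], [0, 0, 0.0583, 0, 0.04], [0, 0, 0.0583, 0, 0.04]]'
python3 steer.py '[[0, 0, 0, 0, 0.04], [0, 0, 0.0008, 0, 0.04], [0, 0, 0.0017, 0, 0.04], [0, 0, 0.0017, 0, 0.04]]'
```

```text
time_s: 5.87
tool_pos: [0.6379, -0.0799, 0.0512]
tool_rot: [180.0, -0.0, 0.0]
force: [-0.2, 0.6, -1.5]
grip_width: 0.0473
grasp_force: 20.0
time_s: 6.2
tool_pos: [0.6378, -0.08, 0.0502]
tool_rot: [180.0, -0.0, 0.0]
force: [0.0, -0.3, -1.5]
grip_width: 0.0477
grasp_force: 20.0
```

To row units: 0.001 m / 0.6 = 0.0017, 0.0005 m / 0.6 = 0.0008.

```bash
python3 steer.py '[[0, 0, 0.0008, 0, 0.04], [0, 0, 0.0017, 0, 0.04], [0, 0, 0.0017, 0, 0.04], [0, 0, 0.0017, 0, 0.04]]' | grep -E "pos|force"
python3 steer.py '[[0, 0, 0.0008, 0, 0.04], [0, 0, 0.0017, 0, 0.04], [0, 0, 0.0017, 0, 0.04], [0, 0, 0.0017, 0, 0.04]]'| grep -E "pos|force"
```

```text
tool_pos: [0.6379, -0.08, 0.0502]
force: [-2.1, 0.2, 5.5]
grasp_force: 20.0
tool_pos: [0.6379, -0.08, 0.0502]
force: [-4.6, 0.7, 9.8]
grasp_force: 20.0
```

It is in contact with the floor (+10 N). Release, retreat, and move over to green at (.4535,-.083).

To row units: -0.0015 m / 0.6 = -0.0025, -0.001 m / 0.6 = -0.0017.

```bash
python3 steer.py '[[0, 0, -0.0017, 0, 0.04], [0, 0, -0.0025, 0, 0.05], [0, 0, -0.0025, 0, 0.06], [0, 0, -0.0025, 0, 0.075], [0, 0, -0.0025, 0, 0.087], [0, 0, -0.0025, 0, 0.087], [0, 0, -0.0025, 0, 0.087]]'
python3 steer.py '[[0, 0, -0.0333, 0, 0.087], [0, 0, -0.0833, 0, 0.087], [0, 0, -0.1417, 0, 0.087], [0, 0, -0.2, 0, 0.087], [0, 0, -0.25, 0, 0.087], [0, 0, -0.25, 0, 0.087], [0, 0, -0.25, 0, 0.087]]' |grep pos
python3 steer.py '[[-0.0333, 0, 0, 0, 0.087], [-0.0833, 0.0017, 0, 0, 0.087], [-0.1333, 0.0033, 0, 0, 0.087], [-0.1833, 0.005, 0, 0, 0.087], [-0.2333, 0.005, 0, 0, 0.087], [-0.2833, 0.005, 0, 0, 0.087], [-0.3075, 0.005, 0, 0, 0.087], [-0.3075, 0.005, 0, 0, 0.087]]' |grep pos
python3 steer.py '[[0, 0, 0, 0, 0.087], [0, 0, 0, 0, 0.087], [0, 0, 0, 0, 0.087]]' | grep pos
python3 - <<'E'
from h import *
for n in("wrist","top"):
    c=camrig.read_camera(n)
    for b in blobs(c["color"],"green",110,90)[0]: print(n,[int(x) for x in b], onz(c,*b[:2],.08).round(4),onz(c,*b[:2],.012).round(4))
    for b in blobs(c["color"],"red",150,130)[0]: print(n,"red",[int(x) for x in b], onz(c,*b[:2],.076).round(4),onz(c,*b[:2],.012).round(4))
E
```

```text
time_s: 7.45
tool_pos: [0.6376, -0.08, 0.0493]
tool_rot: [-180.0, 0.0, 0.0]
force: [0.4, 0.5, 0.3]
grip_width: 0.0756
grasp_force: 0.0
tool_pos: [0.6391, -0.0799, 0.2022]
tool_pos: [0.4494, -0.0834, 0.198]
tool_pos: [0.454, -0.0828, 0.1991]
wrist [318, 245, 3180, 287, 213, 64, 65] [ 0.4538 -0.0825  0.08  ] [ 0.4365 -0.0825  0.012 ]
wrist [421, 226, 5690, 379, 185, 87, 84] [ 0.4686 -0.1613  0.08  ] [ 0.4552 -0.1816  0.012 ]
wrist red [346, 30, 1311, 322, 0, 42, 62] [ 0.6036 -0.1012  0.076 ] [ 0.6233 -0.1057  0.012 ]
wrist red [314, 9, 1078, 284, 0, 62, 25] [ 0.6158 -0.0796  0.076 ] [ 0.6384 -0.0789  0.012 ]
wrist red [299, 37, 3019, 266, 0, 81, 69] [ 0.5988 -0.0697  0.076 ] [ 0.6174 -0.0667  0.012 ]
top red [349, 191, 795, 335, 174, 31, 39] [ 0.6239 -0.0652  0.076 ] [ 0.6414 -0.0696  0.012 ]
```

The wrist ray agrees for green: (.4538,-.0825), with the tray at (.4545,-.182). Descend and grip.

To row units: 0.149 m / 0.6 = 0.2483, 0.14 m / 0.6 = 0.2333.

```bash
python3 steer.py '[[0, 0, 0.05, 0, 0.087], [0, 0, 0.1, 0, 0.087], [0, 0, 0.15, 0, 0.087], [0, 0, 0.2, 0, 0.087], [0, 0, 0.2333, 0, 0.087], [0, 0, 0.2483, 0, 0.087], [0, 0, 0.2483, 0, 0.087], [0, 0, 0.2483, 0, 0.087]]' 20 | grep -E "pos|^force"
python3 steer.py '[[0, 0, 0, 0, 0.06], [0, 0, 0, 0, 0.05], [0, 0, 0, 0, 0.04], [0, 0, 0, 0, 0.04], [0, 0, 0, 0, 0.04], [0, 0, 0, 0, 0.04], [0, 0, 0, 0, 0.04], [0, 0, 0, 0, 0.04]]' 20 | grep -E "pos|force|grip"
python3 steer.py '[[0, 0, 0, 0, 0.04], [0, 0, 0, 0, 0.04], [0, 0, 0, 0, 0.04], [0, 0, 0, 0, 0.04]]' 20 | grep -E "pos|force|grip"
```

```text
tool_pos: [0.4538, -0.0829, 0.0508]
force: [0.3, 0.4, -0.2]
tool_pos: [0.4533, -0.083, 0.0507]
force: [-0.5, 1.1, 2.0]
grip_width: 0.0492
grasp_force: 20.0
tool_pos: [0.4533, -0.083, 0.0507]
force: [-1.6, 0.4, 2.6]
grip_width: 0.049
grasp_force: 20.0
```

To row units: -0.04 m / 0.6 = -0.0667, -0.025 m / 0.6 = -0.0417.

```bash
python3 steer.py '[[0, 0, -0.0167, 0, 0.04], [0, 0, -0.0417, 0, 0.04], [0, 0, -0.0667, 0, 0.04], [0, 0, -0.0667, 0, 0.04]]' | grep -E "pos|force|grip"
python3 steer.py '[[0, 0.0167, 0, 0, 0.04], [0, 0.05, 0, 0, 0.04], [0, 0.0833, 0, 0, 0.04], [0, 0.1167, 0, 0, 0.04], [0, 0.1467, 0, 0, 0.04], [0, 0.1658, 0, 0, 0.04], [0, 0.1658, 0, 0, 0.04]]' | grep -E "pos|force|grip"
python3 steer.py '[[0, 0, 0, 0, 0.04], [0, 0, 0, 0, 0.04], [0, 0, 0, 0, 0.04]]'|grep -E "pos|force|grip|rot"
python3 - <<'E'
from h import *
for n in("top","wrist"):
    c=camrig.read_camera(n)
    if n=="wrist": cv2.imwrite("pics/w3.png",c["color"])
    for b in blobs(c["color"],"green",110,90)[0]: print(n,[int(x) for x in b], onz(c,*b[:2],.12).round(4),onz(c,*b[:2],.012).round(4))
E
```

```text
tool_pos: [0.4549, -0.0833, 0.0931]
force: [0.2, -0.2, -1.9]
grip_width: 0.0492
grasp_force: 20.0
tool_pos: [0.4519, -0.1858, 0.0895]
force: [0.4, 0.3, -1.9]
grip_width: 0.0492
grasp_force: 20.0
tool_pos: [0.4532, -0.1811, 0.0903]
tool_rot: [-180.0, 0.0, 0.1]
force: [-0.1, -0.8, -2.4]
grip_width: 0.0494
grasp_force: 20.0
wrist [318, 347, 3813, 252, 333, 134, 30] [ 0.4525 -0.1809  0.12  ] [ 0.3892 -0.181   0.012 ]
wrist [317, 286, 2012, 267, 270, 102, 29] [ 0.476  -0.1807  0.12  ] [ 0.4347 -0.1807  0.012 ]
wrist [321, 244, 7847, 260, 204, 123, 76] [ 0.491  -0.1818  0.12  ] [ 0.4636 -0.1827  0.012 ]
```

View pics/w3.png

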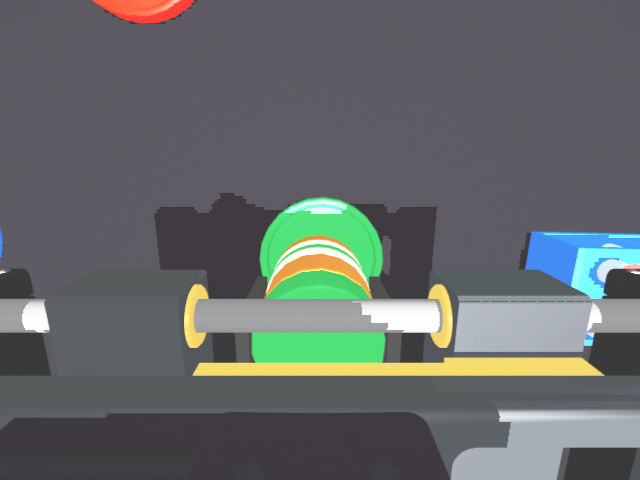

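The green bottle hangs upright at about column 318, over its tray at about column 321. Lowering.

To row units: 0.0355 m / 0.6 = 0.0592, 0.035 m / 0.6 = 0.0583.

```bash
python3 steer.py '[[0, 0, 0.0167, 0, 0.04], [0, 0, 0.0333, 0, 0.04], [0, 0, 0.0467, 0, 0.04], [0, 0, 0.0533, 0, 0.04], [0, 0, 0.055, 0, 0.04], [0, 0, 0.0567, 0, 0.04], [0, 0, 0.0583, 0, 0.04], [0, 0, 0.0592, 0, 0.04]]' | grep -E "pos|^force"
python3 steer.py '[[0, 0, 0, 0, 0.04], [0, 0, 0.0008, 0, 0.04], [0, 0, 0.0017, 0, 0.04], [0, 0, 0.0017, 0, 0.04]]' | grep -E "pos|^force"
```

```text
tool_pos: [0.4535, -0.1826, 0.0552]
force: [-0.7, -0.9, -2.6]
tool_pos: [0.4535, -0.1826, 0.0547]
force: [-1.5, -0.7, 2.3]
```

It is just in contact. Release and go to blue (.6277,.0815).

To row units: 0.0005 m / 0.6 = 0.0008.

```bash
python3 steer.py '[[0, 0, 0.0008, 0, 0.04], [0, 0, 0.0008, 0, 0.045], [0, 0, 0, 0, 0.05], [0, 0, 0, 0, 0.06], [0, 0, 0, 0, 0.075], [0, 0, 0, 0, 0.087], [0, 0, 0, 0, 0.087], [0, 0, 0, 0, 0.087]]'
python3 steer.py '[[0, 0, -0.0333, 0, 0.087], [0, 0, -0.0833, 0, 0.087], [0, 0, -0.1417, 0, 0.087], [0, 0, -0.2, 0, 0.087], [0, 0, -0.25, 0, 0.087], [0, 0, -0.25, 0, 0.087], [0, 0, -0.25, 0, 0.087]]' |grep pos
python3 steer.py '[[0.0167, -0.0333, 0, 0, 0.087], [0.05, -0.0833, 0, 0, 0.087], [0.0833, -0.1333, 0, 0, 0.087], [0.1167, -0.1833, 0, 0, 0.087], [0.15, -0.2333, 0, 0, 0.087], [0.1833, -0.2833, 0, 0, 0.087]]' |grep pos
python3 steer.py '[[0.0333, -0.05, 0, 0, 0.087], [0.0667, -0.1, 0, 0, 0.087], [0.1, -0.1417, 0, 0, 0.087], [0.1067, -0.1567, 0, 0, 0.087], [0.1067, -0.1567, 0, 0, 0.087], [0.1067, -0.1567, 0, 0, 0.087], [0.1067, -0.1567, 0, 0, 0.087], [0.1067, -0.1567, 0, 0, 0.087]]' | grep pos
python3 - <<'E'
from h import *
for n in("wrist","top"):
    c=camrig.read_camera(n)
    for b in blobs(c["color"],"blue",80,120)[0]: print(n,[int(x) for x in b], onz(c,*b[:2],.094).round(4),onz(c,*b[:2],.012).round(4))
    if n=="top":
        for b in blobs(c["color"],"green",110,90)[0]: print(n,"green",[int(x) for x in b], onz(c,*b[:2],.084).round(4),onz(c,*b[:2],.012).round(4))
E
```

```text
time_s: 13.65
tool_pos: [0.4532, -0.1826, 0.054]
tool_rot: [180.0, -0.0, 0.0]
force: [0.4, -0.7, -0.5]
grip_width: 0.0753
grasp_force: 0.0
tool_pos: [0.4544, -0.183, 0.206]
tool_pos: [0.5628, -0.0111, 0.202]
tool_pos: [0.6266, 0.079, 0.2037]
wrist [317, 351, 2054, 284, 332, 71, 42] [0.5404 0.0802 0.094 ] [0.4912 0.0805 0.012 ]
wrist [312, 244, 2759, 284, 214, 55, 62] [0.629  0.0834 0.094 ] [0.6082 0.0847 0.012 ]
top [495, 294, 371, 476, 288, 46, 12] [ 0.4155 -0.3525  0.094 ] [ 0.419  -0.3851  0.012 ]
top [472, 280, 352, 466, 267, 17, 31] [ 0.4426 -0.3088  0.094 ] [ 0.4486 -0.3372  0.012 ]
top [42, 189, 375, 33, 143, 20, 89] [0.612  0.5563 0.094 ] [0.6338 0.6085 0.012 ]
top green [401, 276, 1200, 382, 257, 39, 40] [ 0.448 -0.169  0.084] [ 0.4536 -0.1824  0.012 ]
```

The wrist ray gives blue at (.629,.083), in agreement. Descend and grip.

To row units: 0.1455 m / 0.6 = 0.2425, 0.06 m / 0.6 = 0.1.

```bash
python3 steer.py '[[0.0025, -0.005, 0.05, 0, 0.087], [0.0025, -0.005, 0.1, 0, 0.087], [0.0025, -0.005, 0.15, 0, 0.087], [0.0025, -0.005, 0.2, 0, 0.087], [0.0025, -0.005, 0.23, 0, 0.087], [0.0025, -0.005, 0.2425, 0, 0.087], [0.0025, -0.005, 0.2425, 0, 0.087], [0.0025, -0.005, 0.2425, 0, 0.087]]' 20 | grep -E "pos|^force"
python3 steer.py '[[0, 0, 0, 0, 0.06], [0, 0, 0, 0, 0.05], [0, 0, 0, 0, 0.04], [0, 0, 0, 0, 0.035], [0, 0, 0, 0, 0.035], [0, 0, 0, 0, 0.035], [0, 0, 0, 0, 0.035], [0, 0, 0, 0, 0.035]]' 20 | grep -E "pos|force|grip"
python3 steer.py '[[0, 0, 0, 0, 0.035], [0, 0, 0, 0, 0.035], [0, 0, 0, 0, 0.035], [0, 0, 0, 0, 0.035]]' 20 | grep -E "pos|force|grip"
python3 steer.py '[[0, 0, -0.0167, 0, 0.035], [0, 0, -0.0417, 0, 0.035], [0, 0, -0.0667, 0, 0.035], [0, 0, -0.0667, 0, 0.035], [0, 0, -0.0667, 0, 0.035]]' | grep -E "pos|force|grip"
```

```text
tool_pos: [0.6292, 0.0841, 0.0595]
force: [0.4, 0.5, 0.2]
tool_pos: [0.6287, 0.0841, 0.0586]
force: [-0.4, -1.3, 0.4]
grip_width: 0.0457
grasp_force: 20.0
tool_pos: [0.6287, 0.0841, 0.0586]
force: [-0.7, -1.8, 1.7]
grip_width: 0.0454
grasp_force: 20.0
tool_pos: [0.6292, 0.0852, 0.0994]
force: [-0.0, -0.3, -0.8]
grip_width: 0.0455
grasp_force: 20.0
```

To row units: -0.158 m / 0.6 = -0.2633, -0.15 m / 0.6 = -0.25.

```bash
python3 steer.py '[[-0.0167, 0.0033, 0, 0, 0.035], [-0.0583, 0.0067, 0, 0, 0.035], [-0.1, 0.01, 0, 0, 0.035], [-0.1417, 0.0133, 0, 0, 0.035], [-0.1833, 0.0158, 0, 0, 0.035], [-0.225, 0.0158, 0, 0, 0.035], [-0.25, 0.0158, 0, 0, 0.035], [-0.2633, 0.0158, 0, 0, 0.035]]' | grep -E "pos|force|grip"
python3 steer.py '[[0, 0, 0, 0, 0.035], [0, 0, 0, 0, 0.035], [0, 0, 0, 0, 0.035], [0, 0, 0, 0, 0.035]]'|grep -E "pos|force|grip|rot"
python3 see.py x w4.png
```

```text
tool_pos: [0.4676, 0.0748, 0.0972]
force: [0.2, -0.3, -2.6]
grip_width: 0.0455
grasp_force: 20.0
tool_pos: [0.4717, 0.0751, 0.0986]
tool_rot: [-180.0, -0.0, -0.0]
force: [1.6, 0.2, -1.7]
grip_width: 0.0456
grasp_force: 20.0
[0.4715 0.0751 0.0985]
```

View pics/w4.png

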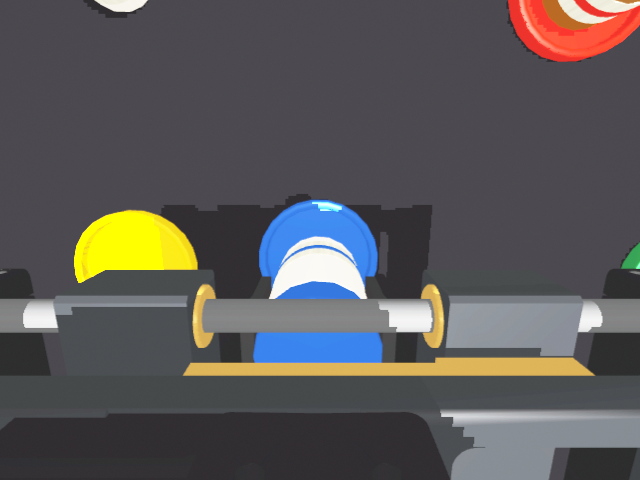

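The blue bottle is upright at about column 318, centred over the blue tray at about column 319. The yellow tray is at (135,245). Lowering .036.

To row units: 0.0355 m / 0.6 = 0.0592, 0.035 m / 0.6 = 0.0583.

```bash
python3 steer.py '[[-0.0017, 0, 0.0167, 0, 0.035], [-0.0017, 0, 0.0333, 0, 0.035], [-0.0017, 0, 0.0467, 0, 0.035], [-0.0017, 0, 0.0533, 0, 0.035], [-0.0017, 0, 0.055, 0, 0.035], [-0.0017, 0, 0.0567, 0, 0.035], [-0.0017, 0, 0.0583, 0, 0.035], [-0.0017, 0, 0.0592, 0, 0.035]]' | grep -E "pos|^force"
python3 steer.py '[[0, 0, 0, 0, 0.035], [0, 0, 0.0008, 0, 0.035], [0, 0, 0.0017, 0, 0.035], [0, 0, 0.0017, 0, 0.035]]' | grep -E "pos|^force"
```

```text
tool_pos: [0.4699, 0.075, 0.0632]
force: [0.3, 0.0, -1.1]
tool_pos: [0.47, 0.075, 0.0625]
force: [-0.7, -1.0, 1.5]
```

To row units: 0.0005 m / 0.6 = 0.0008.

```bash
python3 steer.py '[[0, 0, 0.0008, 0, 0.035], [0, 0, 0.0008, 0, 0.04], [0, 0, 0, 0, 0.05], [0, 0, 0, 0, 0.06], [0, 0, 0, 0, 0.075], [0, 0, 0, 0, 0.087], [0, 0, 0, 0, 0.087], [0, 0, 0, 0, 0.087]]'
python3 steer.py '[[0, 0, -0.0333, 0, 0.087], [0, 0, -0.0833, 0, 0.087], [0, 0, -0.1417, 0, 0.087], [0, 0, -0.2, 0, 0.087], [0, 0, -0.2333, 0, 0.087], [0, 0, -0.2333, 0, 0.087], [0, 0, -0.2333, 0, 0.087]]' |grep pos
python3 steer.py '[[0.025, -0.0167, 0, 0, 0.087], [0.0667, -0.045, 0, 0, 0.087], [0.1083, -0.0733, 0, 0, 0.087], [0.15, -0.1017, 0, 0, 0.087], [0.1917, -0.13, 0, 0, 0.087], [0.2333, -0.1583, 0, 0, 0.087], [0.275, -0.1867, 0, 0, 0.087], [0.2933, -0.1967, 0, 0, 0.087]]' |grep pos
python3 steer.py '[[0, 0, 0, 0, 0.087], [0, 0, 0, 0, 0.087], [0, 0, 0, 0, 0.087], [0, 0, 0, 0, 0.087]]' | grep pos
python3 - <<'E'
from h import *
c=camrig.read_camera("wrist")
for b in blobs(c["color"],"yellow")[0]: print([int(x) for x in b], onz(c,*b[:2],.086).round(4),onz(c,*b[:2],.012).round(4))
E
```

```text
time_s: 20.3
tool_pos: [0.4696, 0.075, 0.0619]
tool_rot: [180.0, 0.0, 0.0]
force: [0.1, -0.7, 0.2]
grip_width: 0.0753
grasp_force: 0.0
tool_pos: [0.4704, 0.0751, 0.2031]
tool_pos: [0.6464, 0.1957, 0.1986]
tool_pos: [0.6447, 0.192, 0.2015]
[450, 364, 6876, 274, 353, 366, 23] [0.5423 0.0821 0.086 ] [0.4942 0.0507 0.012 ]
[517, 314, 1531, 502, 285, 30, 63] [0.5876 0.0324 0.086 ] [ 0.5524 -0.013   0.012 ]
[116, 316, 1727, 99, 285, 36, 63] [0.5868 0.3542 0.086 ] [0.5513 0.4    0.012 ]
[315, 243, 2562, 288, 215, 57, 58] [0.6467 0.194  0.086 ] [0.6282 0.1944 0.012 ]
```

Yellow is at (.6463,.1934), in agreement. Descend to TCP z .053 and grip.

To row units: 0.1485 m / 0.6 = 0.2475, 0.138 m / 0.6 = 0.23.

```bash
python3 steer.py '[[0.0017, -0.0017, 0.05, 0, 0.087], [0.0017, -0.0017, 0.1, 0, 0.087], [0.0017, -0.0017, 0.15, 0, 0.087], [0.0017, -0.0017, 0.2, 0, 0.087], [0.0017, -0.0017, 0.23, 0, 0.087], [0.0017, -0.0017, 0.2475, 0, 0.087], [0.0017, -0.0017, 0.2475, 0, 0.087], [0.0017, -0.0017, 0.2475, 0, 0.087]]' 20 | grep -E "pos|^force"
python3 steer.py '[[0, 0, 0, 0, 0.06], [0, 0, 0, 0, 0.05], [0, 0, 0, 0, 0.04], [0, 0, 0, 0, 0.035], [0, 0, 0, 0, 0.035], [0, 0, 0, 0, 0.035], [0, 0, 0, 0, 0.035], [0, 0, 0, 0, 0.035]]' 20 | grep -E "pos|force|grip"
python3 steer.py '[[0, 0, 0, 0, 0.035], [0, 0, 0, 0, 0.035], [0, 0, 0, 0, 0.035], [0, 0, 0, 0, 0.035]]' 20 | grep -E "pos|force|grip"
python3 steer.py '[[0, 0, -0.0167, 0, 0.035], [0, 0, -0.0417, 0, 0.035], [0, 0, -0.0667, 0, 0.035], [0, 0, -0.0667, 0, 0.035], [0, 0, -0.0667, 0, 0.035]]' | grep -E "pos|force|grip"
```

```text
tool_pos: [0.6468, 0.1938, 0.0543]
force: [0.5, -0.6, 0.5]
tool_pos: [0.6466, 0.194, 0.0535]
force: [-1.0, -0.7, 0.7]
grip_width: 0.0434
grasp_force: 20.0
tool_pos: [0.6466, 0.1939, 0.0535]
force: [-0.6, -1.0, 0.4]
grip_width: 0.0439
grasp_force: 20.0
tool_pos: [0.6479, 0.1946, 0.096]
force: [-1.0, -0.5, -1.9]
grip_width: 0.0434
grasp_force: 20.0
```

To row units: -0.1835 m / 0.6 = -0.3058, -0.175 m / 0.6 = -0.2917.

```bash
python3 steer.py '[[-0.0167, -0.0033, 0, 0, 0.035], [-0.0583, -0.0067, 0, 0, 0.035], [-0.1083, -0.01, 0, 0, 0.035], [-0.1583, -0.0133, 0, 0, 0.035], [-0.2083, -0.0142, 0, 0, 0.035], [-0.2583, -0.0142, 0, 0, 0.035], [-0.2917, -0.0142, 0, 0, 0.035], [-0.3058, -0.0142, 0, 0, 0.035]]' | grep -E "pos|force|grip"
python3 steer.py '[[0, 0, 0, 0, 0.035], [0, 0, 0, 0, 0.035], [0, 0, 0, 0, 0.035], [0, 0, 0, 0, 0.035]]'|grep -E "pos|force|grip|rot"
python3 see.py x w5.png
```

```text
tool_pos: [0.4586, 0.2023, 0.0924]
force: [-0.2, 0.0, -1.4]
grip_width: 0.0434
grasp_force: 20.0
tool_pos: [0.4644, 0.2024, 0.0936]
tool_rot: [-180.0, -0.0, -0.1]
force: [-0.0, -0.5, -0.7]
grip_width: 0.0438
grasp_force: 20.0
[0.4642 0.2024 0.0935]
```

View pics/w5.png

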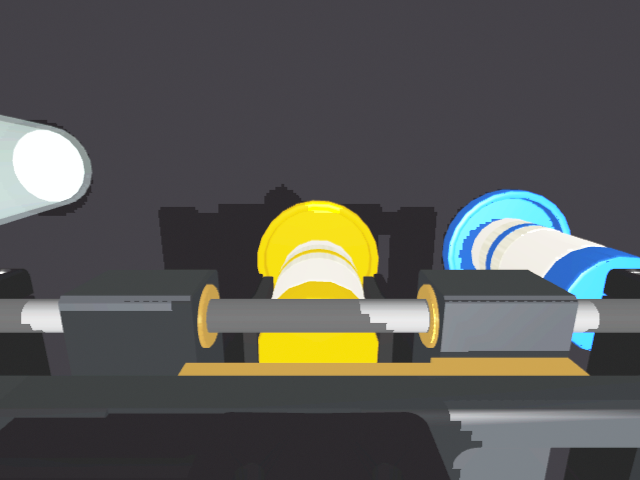

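The yellow bottle is upright and centred over its tray at about column 318. The blue bottle stands in its tray at right. When lowered, the gripper body will be at about z .11, clear of the blue cap at .098. Lowering.

To row units: 0.0355 m / 0.6 = 0.0592, 0.035 m / 0.6 = 0.0583.

```bash
python3 steer.py '[[-0.0017, 0, 0.0167, 0, 0.035], [-0.0017, 0, 0.0333, 0, 0.035], [-0.0017, 0, 0.0467, 0, 0.035], [-0.0017, 0, 0.0533, 0, 0.035], [-0.0017, 0, 0.055, 0, 0.035], [-0.0017, 0, 0.0567, 0, 0.035], [-0.0017, 0, 0.0583, 0, 0.035], [-0.0017, 0, 0.0592, 0, 0.035]]' | grep -E "pos|^force"
python3 steer.py '[[0, 0, 0, 0, 0.035], [0, 0, 0.0008, 0, 0.035], [0, 0, 0.0017, 0, 0.035], [0, 0, 0.0017, 0, 0.035]]' | grep -E "pos|^force"
```

```text
tool_pos: [0.4624, 0.2027, 0.0582]
force: [0.1, -1.0, -1.6]
tool_pos: [0.4624, 0.2025, 0.0574]
force: [0.0, -0.2, 1.1]
```

It is in contact. Release, retreat straight up, then move back clear of the views.

To row units: 0.0005 m / 0.6 = 0.0008.

```bash
python3 steer.py '[[0, 0, 0.0008, 0, 0.035], [0, 0, 0.0008, 0, 0.04], [0, 0, 0, 0, 0.05], [0, 0, 0, 0, 0.06], [0, 0, 0, 0, 0.075], [0, 0, 0, 0, 0.087], [0, 0, 0, 0, 0.087], [0, 0, 0, 0, 0.087]]'
python3 steer.py '[[0, 0, -0.0333, 0, 0.087], [0, 0, -0.0833, 0, 0.087], [0, 0, -0.1417, 0, 0.087], [0, 0, -0.2, 0, 0.087], [0, 0, -0.2583, 0, 0.087], [0, 0, -0.3167, 0, 0.087], [0, 0, -0.3333, 0, 0.087]]' |grep pos
python3 steer.py '[[0.0167, -0.05, 0, 0, 0.087], [0.0333, -0.1167, 0, 0, 0.087], [0.05, -0.1833, 0, 0, 0.087], [0.05, -0.25, 0, 0, 0.087], [0.05, -0.3, 0, 0, 0.087], [0.05, -0.35, 0, 0, 0.087], [0.05, -0.3833, 0, 0, 0.087]]' |grep pos
python3 steer.py '[[0, 0, 0, 0, 0.087], [0, 0, 0, 0, 0.087], [0, 0, 0, 0, 0.087]]' |grep -E "time|pos"
python3 - <<'E'
from h import *
cv2.imwrite("pics/f1.png",camrig.read_camera("scene")["color"]); cv2.imwrite("pics/f2.png",camrig.read_camera("top")["color"])
E
```

```text
time_s: 26.73
tool_pos: [0.462, 0.2025, 0.0569]
tool_rot: [180.0, 0.0, 0.0]
force: [0.6, -0.4, 0.3]
grip_width: 0.0752
grasp_force: 0.0
tool_pos: [0.4642, 0.2038, 0.2628]
tool_pos: [0.4907, 0.4358, 0.2558]
time_s: 28.15
tool_pos: [0.4923, 0.4315, 0.2563]
```

View pics/f1.png

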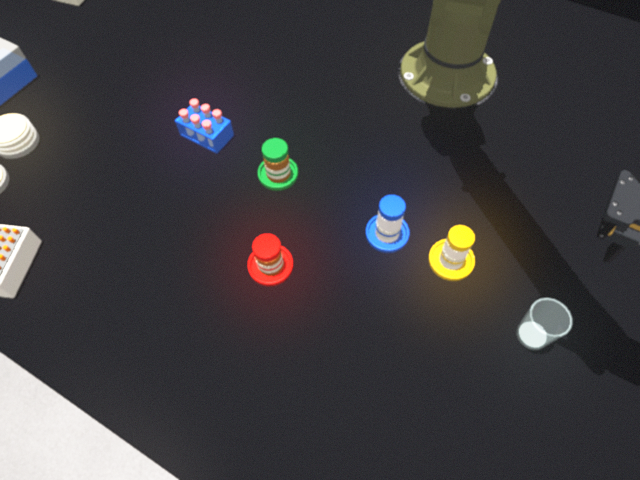

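View pics/f2.png

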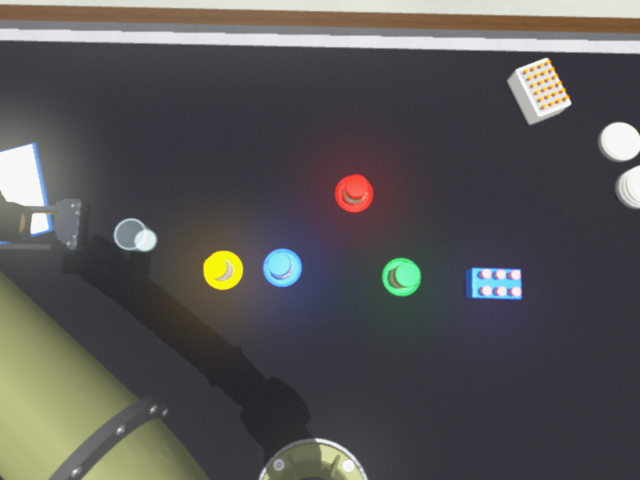

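Both views show every bottle upright and centred in its own tray: scene red (269,262), green (277,170), blue (388,230), yellow (453,257). The beaker (top 135,235) and rack (top 495,283) are where they started, and the robot touches nothing.

```bash
python3 -c "
from cell import env, camrig, workorder, get_obs
print(workorder.sign_off())"
```

```text
the job is handed in; nothing more can be done
None
```

All four bottles are upright in the trays matching their cap colours, the beaker and tube rack were not moved, and the job was handed in at about 28 s.

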